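# Press a push nut home on a guide roller's pin

### The job

Pick up the brass push nut from the rubber mat, set it over the plain steel pin that stands in the blue vice, flange down, and press it straight down until it bites tight against the white guide roller, then let go of it. The roller sits on shims of unknown height, so feel for it: the teeth drag all the way down, and a firm push of about 20 N in all seats it, but the roller's bearing must never be loaded with more than 25 N. Leave the other things on the bench where they are.

Things in the scene. Friction and masses are not known exactly. Their poses are not given: they have to be found in the camera images.
- push_nut: Loose brass push nut, 95 g: a round flange 40 mm across and 4 mm thick at the bottom, a collar 26 mm across above it up to 22 mm; a 14.4 mm bore goes right through, with six small teeth seen at its top. Origin: centre of the flange's underside, z up along the bore. It stands flange down on the mat and can be gripped across the collar, which leaves the pin free to come up between the fingers.
- pin_tip (a point): Top end of the plain steel pin, 12 mm across, upright in the jaws of the blue vice; its last 7 mm taper to a 5 mm point. From 13 mm below the tip downwards the nut's teeth bite: pushing the nut on drags with about 6 to 12 N all the way, and pulling it off again takes far more. The tip stands 64 mm above the top of the vice's jaws, 119 mm above the table.
- roller: White grooved guide roller, 56 mm across, on the pin. Origin: on the pin's axis at the top of the vice's jaws, 64 mm below the pin's tip. The roller's upper face, on which the nut must seat, lies anywhere from 16 to 28 mm above this origin, as unknown shims lie beneath: this must be felt. The face gives by 0.05 mm per newton (a stiff wave washer). The seated nut is held down by its bite and stays preloaded against this face.
- vice: Fixed small blue machine vice, 190 x 85 mm, jaws 55 mm high, spindle pointing to its own -x. Origin under the pin at table height.
- mat: Fixed black rubber mat, 170 x 260 x 3 mm; origin at the centre of its underside. The nut stands on it, with a bush and a bezel more than 90 mm away centre to centre.
- bush: Steel bush, plain tube 28 mm across, 24 mm high, standing on the mat; origin under its centre. Leave alone.
- bezel: Black round bezel, 42 mm across, 20 mm high, on the mat; origin under its centre. Leave alone.
- steel_block: Steel block 40 x 30 x 28 mm, origin under its centre. Leave alone.
- gauge_block: Steel bar 90 x 12 x 12 mm lying on the bench, origin under its centre. Leave alone.
- step_pin: Stepped pin, 22 mm across, 32 mm high, standing; origin under its centre. Leave alone.
- hex_post: Steel post 18 mm across with a white top, 42 mm high; origin under its centre. Leave alone.
- driver: Screwdriver 170 mm long, lying on the bench beyond the vice; origin at its middle. Leave alone.
Not all that is in view belongs to the job. What is shaped like the vice but green or pink is not meant. Of the things that look like the push_nut, take the one that is farthest from the robot's base at the start.

How it is judged (in metres and radians):
On the way, in this order (a step that is already met when the one before it is completed fails the run):
1. the push nut is set over the pin's tip, upright and on its axis, flange down (z of pin_tip in the frame of push_nut between 0.004 and 0.06 m and horizontal distance between push_nut and pin_tip below 0.004 m and angle between push_nut's own z axis and vertical below 0.15 rad), for 0.05 s.
2. the nut is pressed onto the roller with more than 6 N, on the pin's axis and square to it (contact force between push_nut and roller above 6 N and horizontal distance between push_nut and pin_tip below 0.004 m and angle between push_nut's own z axis and vertical below 0.08 rad), for 0.2 s.
At the end, for the whole second after the job is handed in: The nut sits flange down on the roller, within 3 mm of the pin's axis and 0.06 rad of upright, at least 30 mm below the pin's tip, at rest and released, its bite keeping it tight against the roller with more than 1 N (contact force between push_nut and roller above 1 N and contact force between the fingers and push_nut below 0.1 N and horizontal distance between push_nut and pin_tip below 0.003 m and angle between push_nut's own z axis and vertical below 0.06 rad and z of pin_tip in the frame of push_nut above 0.03 m and linear speed of push_nut below 0.01 m/s); the robot touches nothing.
It fails at once if the nut loads the roller with more than 25 N (contact force between push_nut and roller above 25 N).
It fails at once if the fingers or the arm push on the roller itself with more than 25 N (contact force between any of the fingers, the arm and roller above 25 N).
It fails at once if another thing on the bench is moved by more than 20 mm (distance of any of bush, bezel, steel_block, gauge_block, step_pin, hex_post, driver from where it was at the start of the episode above 0.02 m).
It also fails if it takes over 51 s, if anything falls off the work surface, if the arm or the gripper's body presses on something with over 40 N, if the wrist force passes 120 N, or if a joint passes its speed limit or range.

### The arm

A 6-joint arm with a two-finger parallel gripper is mounted at the origin on the work surface. World frame = base frame: x ahead of the robot, y to its left, z up, the work surface at z = 0. Lengths are in m, angles in degrees, forces in N, time in s.
With the tool pointing down it reaches from about 0.4 to 0.825 m from the base axis. Payload 7 kg.
Tool frame: the origin (TCP) lies at the very end of the fingers, on their centre line; the grasp point (between the pads) lies 19 mm behind it (ctrl.grip_point_offset is the distance from the TCP to the grasp point, in m); x points along the fingers, z is the direction in which the jaws open and shut, and the axes are right-handed (so a half turn about x gives the same grasp; the last joint's range is limited). The gripper opens to 88 mm and grips with 3 to 60 N. Pads are 19 mm wide; open, the fingers measure 130 mm over their backs; the gripper's body (78 mm by 193 mm) begins 47 mm behind the grasp point.
Start: joints at [-59.696, 20.546, 0.682, 0, -70.136, -16.507], TCP at [0.161, -0.656, 0.227] pointing down, gripper open.
Joint ranges: [-176.03, 176.03], [-82.01, 121.73], [-58.28, 71.71], [-173.87, 95.51], [-174.79, -0.11], [-173.66, 173.66]. Speed limits (degrees/s): [136.94, 136.94, 172.46, 180, 180, 180].

### API

Orientations are given as [roll, pitch, yaw] about the fixed x, y, z axes, in that order (R = Rz(yaw) Ry(pitch) Rx(roll)).
In Python, from plant import get_obs, snapshot, calibration, close_job, ctrl gives the robot as it stands.
- The arm moves only by the tool move_arm, never from a script. Its argument "commands" is a list that holds one entry, the list of rows, each a list of 4 numbers: the shift along the tool's x, y, z in cm, then the turn about the tool's x in rad. In form: [[[dx, dy, dz, spin], ...]]. A call has 1 to 8 rows; each row shifts and turns the commanded pose from where the row before left it, along the tool's axes as they then stand; what a row does not reach is not made up. A row lasts 1/10 s, in which the tool goes at most 50 mm and 8.59 degrees, less where a joint would pass 70% of its speed; a pose out of reach is approached as far as the arm can. A call with a gripper value outside its range is refused whole. "jaw" is the finger opening in cm, from 0 to 8.76, set as the call begins (left out, the last holds). The fingers move at their own pace and stop on an object; the grip force is fixed at half the most. Time passes only in rows, so rows that do not move let the fingers close. It gives the time, the measured TCP pose, the force and the opening at its end, in the units of the state.
- get_obs(): the state, without advancing time (a new reading comes with each control period).
- snapshot(name): name is "side" or "top" or "wrist"; returns (picture, depth): 400x640x3 uint8, red, green, blue; 400x640 float32, m along the optical axis (not along the pixel's ray), 0 where there is no reading.
- calibration(name): a dict with "mtx" (3x3 intrinsics, pixels), "k1" (the pictures are not rectified: a ray, as slopes to the right and down, at radius r is drawn at 1 + k1 r^2 times it, then the intrinsics apply), "T" (4x4, takes a point from camera to world coordinates); the wrist camera has in their place "tool_from_camera" (4x4, takes a point from camera to tool coordinates, whose origin is the TCP and whose axes are the tool frame's). Camera axes: x right, y up, looking along -z (the intrinsics and any distortion apply to the point x, -y, -z); pixel columns grow to the right and rows downward; lengths in m; the calibration is good to about 2 mm. A picture is of the moment at which its call begins: read the wrist's pose just before it. calibration takes no time and is no camera call.
- close_job(): hands the job in, once; it reports no verdict.
The state is a dict: "clock": time; "joint_pos": joint angles; "qvel": joint speeds; "tau": joint torques, N m; "tool_pos": TCP position; "orientation": TCP orientation; "force": force on the tool from outside, world axes, zero at the start; "moment": the same for the moment, N m; "opening": finger opening in m.
Only numpy, scipy, OpenCV 4.12 (cv2) and the standard library are available. Lean on these libraries where they do the work, as an engineer would, in place of code of your own. Each camera call takes 0.05 s, during which the arm holds its last target. There are 200 camera calls.

## Working session

There is one attempt and no reset: what is moved stays moved. The work goes in short steps, Python scripts to look and compute and a tool call to move; the robot and the scene stay as the last step left them, time stands still between calls to the robot, and variables do not carry over. Pictures are saved under pics/ and viewed, about 8 in all and at most 12, crops included, and the job is handed in when it is done.

Besides the shell and the picture viewer there is one more tool, called after "Emit:" as name(argument=value, ...), one argument or row to a line, values as JSON. move_arm: Moves the arm, as the interface text tells. Its arguments: {"type":"object","properties":{"commands":{"type":"array"},"jaw":{"type":"number"}},"required":["commands"]}

```bash
ls; mkdir -p pics
cat > h.py <<'E'
import numpy as np, cv2
from scipy.spatial.transform import Rotation as R
from plant import get_obs, snapshot, calibration, close_job, ctrl
def tool():
    o=get_obs(); T=np.eye(4); T[:3,:3]=R.from_euler('xyz',o['orientation'],degrees=True).as_matrix(); T[:3,3]=o['tool_pos']; return T
def camT(n):
    c=calibration(n)
    return c, (tool()@np.array(c['tool_from_camera']) if n=='wrist' else np.array(c['T']))
def ray(n,uv,T=None):
    c,T0=camT(n); T=T0 if T is None else T
    K=np.array(c['mtx']); uv=np.atleast_2d(np.array(uv,float))
    s=cv2.undistortPoints(uv[:,None],K,np.array([c['k1'],0,0,0.]))[:,0]
    d=np.c_[s[:,0],-s[:,1],-np.ones(len(s))]
    return T[:3,3], d@T[:3,:3].T
def plane(n,uv,z,T=None):
    o,d=ray(n,uv,T); return o+d*((z-o[2])/d[:,2])[:,None]
def deproj(n,dep,T=None):
    v,u=np.mgrid[:400,:640]; o,d=ray(n,np.c_[u.ravel(),v.ravel()],T)
    return (o+d*dep.reshape(-1,1)).reshape(400,640,3)
def save(p,im): cv2.imwrite('pics/'+p,im[...,::-1])
E
python3 - <<'E'
from h import *
print(get_obs()); print(ctrl.grip_point_offset)
for n in('side','top','wrist'):
    T=camT(n)[1]; p,d=snapshot(n); np.savez(f'{n}0.npz',p=p,d=d,T=T); print(n,T.round(3).tolist(),calibration(n)['mtx'],calibration(n)['k1'])
    save(n+'0.png',p)
E
```

```text
pics
{'clock': 0.0, 'joint_pos': array([-5.96974704e+01,  2.05918924e+01,  6.33036255e-01, -2.15967717e-02,
       -7.01349960e+01, -1.65077548e+01]), 'qvel': array([-0.01825094,  0.08991168, -0.01195344,  0.02517665, -0.04100858,
        0.06420349]), 'tau': array([ 4.61365380e-04, -5.82717669e+01,  2.93075502e+01,  6.99775457e+00,
        7.14180715e-03, -1.42519734e-04]), 'tool_pos': array([ 0.16082318, -0.65505122,  0.22560728]), 'orientation': array([  4.30320696,  89.90397632, 108.09062642]), 'force': array([ 0.1956982 , -0.45282612, -0.71600445]), 'moment': array([ 0.01382853,  0.03269051, -0.02662362]), 'opening': 0.08779961760631286}
0.0188
side [[-0.999, 0.014, -0.041, 0.478], [-0.041, -0.631, 0.775, 0.825], [-0.015, 0.776, 0.631, 0.752], [0.0, 0.0, 0.0, 1.0]] [[440.64089906   0.         310.54691024]
 [  0.         440.64089906 202.22266366]
 [  0.           0.           1.        ]] -0.043517211914033606
top [[-0.013, 0.996, -0.087, 0.422], [-1.0, -0.014, -0.02, 0.001], [-0.021, 0.086, 0.996, 1.241], [0.0, 0.0, 0.0, 1.0]] [[454.47456885   0.         324.24105127]
 [  0.         454.47456885 197.77072048]
 [  0.           0.           1.        ]] -0.05421127011424215
wrist [[-0.238, -0.928, -0.286, 0.083], [0.971, -0.226, -0.072, -0.675], [0.002, -0.295, 0.956, 0.384], [0.0, 0.0, 0.0, 1.0]] [[276.80532504   0.         315.08161363]
 [  0.         276.80532504 201.70443277]
 [  0.           0.           1.        ]] -0.041052103013156704
```

View pics/top0.png

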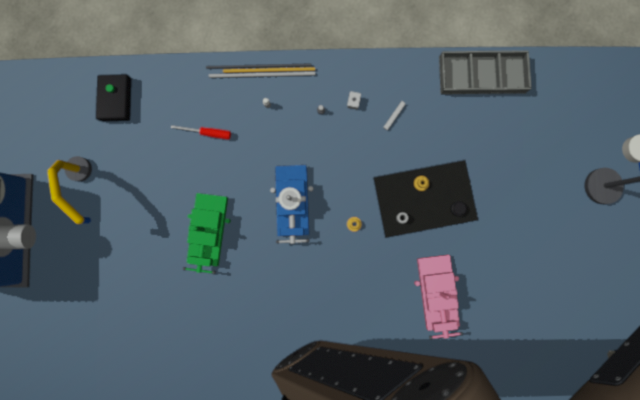

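View pics/side0.png

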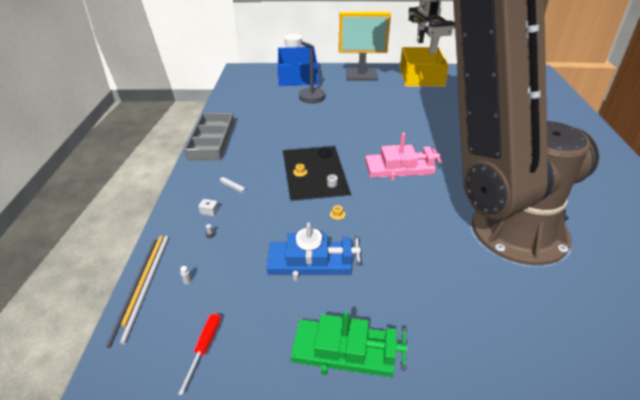

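The top view shows the blue vice with the white roller at (290,198) and the black mat at (425,198). There are two brass nuts: A on the mat at (421,183), side (300,170), and B on the bare bench at (354,224), side (338,212). A should be the one meant, since it is on the mat and farther from the base. I'll check the distances and look at an enlarged crop.

Run:
```python
from h import *
P={}
for n in('top','side'):
    f=np.load(n+'0.npz'); p,d=f['p'],f['d']; X=deproj(n,d)
    hsv=cv2.cvtColor(p,cv2.COLOR_RGB2HSV)
    m=cv2.inRange(hsv,(15,110,90),(32,255,255))
    k,l,s,c=cv2.connectedComponentsWithStats(m)
    for i in range(1,k):
        if 30<s[i,4]<900:
            a=np.median(X[l==i],0)
            if 0.2<a[0]<0.8: print(n,'brass',c[i].round(1),s[i,4],plane(n,[c[i]],0.018)[0].round(4),'r',np.hypot(*plane(n,[c[i]],0.018)[0][:2]).round(3), 'depth',a.round(3))
    roi=(X[...,2]>0.06)&(X[...,2]<0.14)&(abs(X[...,0]-0.42)<.08)&(abs(X[...,1]-0.07)<.08)
    for zl in(0.06,0.08,0.095,0.11):
        q=X[roi&(X[...,2]>zl)&(X[...,2]<zl+.02)]; print(n,zl,len(q),q.mean(0).round(4) if len(q) else '')
t=np.load('top0.npz')['p'];s=np.load('side0.npz')['p']
b=lambda im,x,y,w,h:cv2.resize(im[y:y+h,x:x+w],(400,300),interpolation=cv2.INTER_CUBIC)
save('crops.png',np.vstack([np.hstack([b(t,340,160,120,90),b(t,260,160,80,60)]),np.hstack([b(s,270,145,100,75),b(s,268,215,80,60)])]))
```

```text
top brass [ 60.8 196. ] 621 [0.5438 0.7602 0.018 ] r 0.935 depth [0.52  0.656 0.187]
top brass [420.9 182.9] 183 [ 0.5649 -0.2363  0.018 ] r 0.612 depth [ 0.565 -0.236  0.008]
top brass [353.7 223.8] 143 [ 0.457  -0.0527  0.018 ] r 0.46 depth [ 0.457 -0.053  0.006]
top 0.06 10 [0.4968 0.1136 0.072 ]
top 0.08 0 
top 0.095 0 
top 0.11 0 
side brass [362.2  28. ] 566 [ 0.3172 -1.5134  0.018 ] r 1.546 depth [ 0.36  -0.937  0.231]
side brass [299.7 170. ] 166 [ 0.5637 -0.2237  0.018 ] r 0.606 depth [ 0.564 -0.229  0.006]
side brass [337.3 212.6] 142 [ 0.4558 -0.0361  0.018 ] r 0.457 depth [ 0.456 -0.042  0.012]
side 0.06 23 [0.4974 0.1203 0.0743]
side 0.08 0 
side 0.095 0 
side 0.11 0
```

View pics/crops.png

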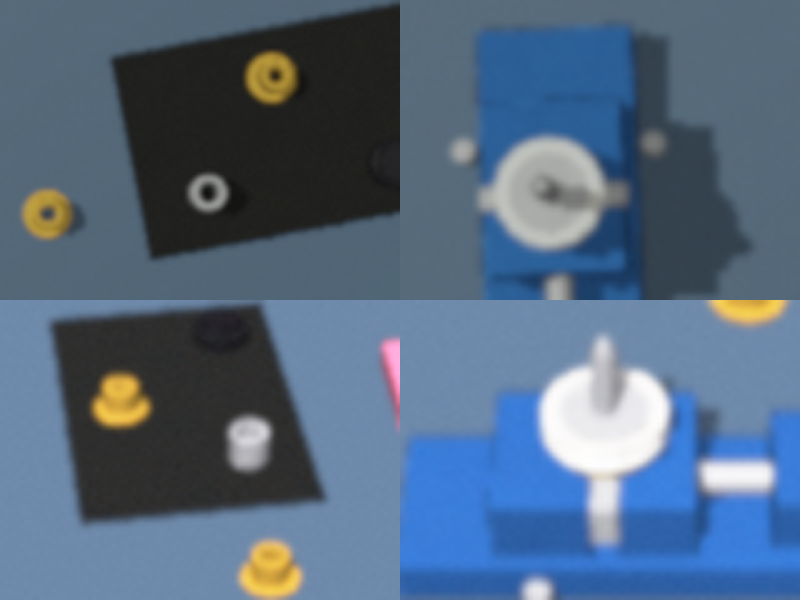

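The crop confirms it: nut A, on the mat at about (0.565, -0.233) and r = 0.61, is the target. B is on the bare bench at r = 0.46. The pin tip appears at about (288,197) in the top view and (308.6,222.4) in the side view, so I'll triangulate that next.

```bash
cat >> h.py <<'E'
def tri(rs):
    A=np.zeros((3,3));b=np.zeros(3)
    for o,d in rs:
        d=d[0]/np.linalg.norm(d[0]);M=np.eye(3)-np.outer(d,d);A+=M;b+=M@o
    x=np.linalg.solve(A,b)
    return x,[np.linalg.norm(np.cross(x-o,d[0]/np.linalg.norm(d[0]))) for o,d in rs]
def go(target):
    T=tool(); return (T[:3,:3].T@(np.array(target)-T[:3,3])*100).round(2)
E
python3 - <<'E'
from h import *
print('tip',tri([ray('top',[[288,197]]),ray('side',[[308.6,222.4]])]))
print('nut',tri([ray('top',[[420.9,182.9]]),ray('side',[[299.7,170]])]))
print('bush',plane('top',[[340+208/3.333,160+190/3.333]],.025))
print('mat edge',plane('top',[[375,178],[466,162]],.003))
print('vice',plane('top',[[276,166],[307,166]],.03))
print(tool().round(3)); print(go([.53,-.23,.2]), np.array(calibration('wrist')['tool_from_camera']).round(3))
E
```

```text
tip (array([0.52193049, 0.11365341, 0.11647258]), [np.float64(0.0009927152996020573), np.float64(0.0009927152996018923)])
nut (array([ 0.5653888 , -0.23831865,  0.00799525]), [np.float64(0.000582128675741379), np.float64(0.0005821286757415996)])
bush [[ 0.47306161 -0.18280571  0.025     ]]
mat edge [[ 0.58191146 -0.11404808  0.003     ]
 [ 0.62263257 -0.36542317  0.003     ]]
vice [[0.6151753  0.15432719 0.03      ]
 [0.61378595 0.07055324 0.03      ]]
[[-0.    -0.971 -0.238  0.161]
 [ 0.001 -0.238  0.971 -0.655]
 [-1.     0.     0.001  0.226]
 [ 0.     0.     0.     1.   ]]
[  2.62 -45.99  32.49] [[-0.001  0.295 -0.956 -0.158]
 [-0.001  0.956  0.295  0.08 ]
 [ 1.     0.001 -0.    -0.   ]
 [ 0.     0.     0.     1.   ]]
```

Emit:
move_arm(
  commands=[
    [[0,-3.5,2.2,0],[0,-3.5,2.2,0],[0,-3.5,2.2,0],[0,-3.5,2.2,0],[0,-3.5,2.2,0],[0,-3.5,2.2,0],[0,-3.5,2.2,0],[0,-3.5,2.2,0]],
  ],
  jaw=8.0,
)

```text
clock: 0.95
tool_pos: [0.3917, -0.4163, 0.2265]
orientation: [18.2, 90.0, 122.0]
force: [0.9, -0.9, 0.7]
opening: 0.0799
```

Emit:
move_arm(
  commands=[
    [[2,-3.5,2.2,0],[2,-3.5,2.2,0],[2,-3.5,2.2,0],[2,-3.5,2.2,0],[1.5,-3.5,2.2,0],[1,-3.5,2.2,0],[0,0,0,0],[0,0,0,0]],
  ],
)

```text
clock: 1.75
tool_pos: [0.5635, -0.2386, 0.1207]
orientation: [68.6, 89.9, 172.5]
force: [-0.8, 0.2, 0.1]
opening: 0.0795
```

```bash
cat > look.py <<'E'
from h import *
import sys
T=camT('wrist')[1]; print(tool()[:3,3].round(4)); p,d=snapshot('wrist'); np.savez('w.npz',p=p,d=d,T=T); save(sys.argv[1],p)
hsv=cv2.cvtColor(p,cv2.COLOR_RGB2HSV); m=cv2.inRange(hsv,(15,110,60),(32,255,255))
k,l,s,c=cv2.connectedComponentsWithStats(m)
for i in range(1,k):
    if s[i,4]>80: print(c[i].round(1),s[i],plane('wrist',[c[i]],.012,T)[0].round(4))
E
python3 look.py w1.png
```

```text
[ 0.5635 -0.2386  0.1207]
[523.5 140. ] [ 502  120   46   40 1339] [ 0.4565 -0.0571  0.012 ]
[315.6 199. ] [ 296  181   40   38 1128] [ 0.5626 -0.2384  0.012 ]
[179.4 282.3] [170 259  24  48 568] [ 0.6939 -0.3636  0.012 ]
[450.8 282.3] [437 259  24  47 573] [ 0.621  -0.0672  0.012 ]
[430.1 323.6] [ 276  313  286   19 3350] [ 0.68   -0.0692  0.012 ]
[424.4 390.8] [417 384  15  16 128] [ 0.7849 -0.0352  0.012 ]
```

View pics/w1.png

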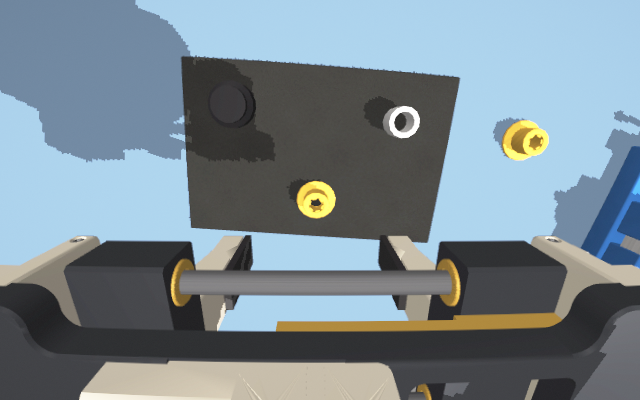

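The wrist view has the nut at (316,199), the bush at (402,122) and the bezel at (231,104). Depth along the jaw looks clear. I'll refine the position using the bore and flange.

Run:
```python
from h import *
f=np.load('w.npz');p,d,T=f['p'],f['d'],f['T']
hsv=cv2.cvtColor(p,cv2.COLOR_RGB2HSV); m=cv2.inRange(hsv,(15,110,60),(32,255,255))
c=max([c for c in cv2.findContours(m,0,1)[0] if cv2.pointPolygonTest(c,(302,199),False)>=0],key=cv2.contourArea)
e=cv2.fitEllipse(cv2.convexHull(c)); print(e, plane('wrist',[e[0]],.007,T))
sub=m[190:215,304:330]; k,l,s,ce=cv2.connectedComponentsWithStats(255-sub)
for i in range(1,k):print(s[i],ce[i]+[304,190],plane('wrist',[ce[i]+[304,190]],.024,T))
X=deproj('wrist',d,T); q=X[180:225,290:345].reshape(-1,3); r=q[(q[:,2]>.005)]
top=q[q[:,2]>.02]; print('top',len(top),top.mean(0),(top.max(0)+top.min(0))/2,'mat z',np.median(X[150:170,300:340,2]))
t=r[r[:,2]<.0105]; print('flange',len(t),(t.max(0)+t.min(0))/2,t.max(0)-t.min(0))
```

```text
((315.631103515625, 199.15602111816406), (37.775794982910156, 39.29205322265625), 86.58897399902344) [[ 0.56419286 -0.23793998  0.007     ]]
[ 7  9 10  7 42] [315.64285714 202.5       ] [[ 0.56257006 -0.23838632  0.024     ]]
[24 23  2  2  3] [328.66666667 213.66666667] [[ 0.57061203 -0.22329877  0.024     ]]
top 425 [ 0.56219505 -0.23805392  0.02917876] [ 0.53141687 -0.24153823  0.14945404] mat z 0.00284956154415264
flange 520 [ 0.56802457 -0.23613825  0.00774114] [0.04734001 0.04158084 0.00546241]
```

The nut is at (0.564, -0.238) and the TCP is already over it to within 1 mm, so I'll go straight down.

Emit:
move_arm(
  commands=[
    [[2.5,0,0,0],[2.5,0,0,0],[2.5,0,0,0],[2,0,0,0],[1,0,0,0],[0.5,0,0,0],[0,0,0,0],[0,0,0,0]],
  ],
)

```text
clock: 2.6
tool_pos: [0.5639, -0.2399, 0.0126]
orientation: [-115.7, 89.9, -11.9]
force: [0.7, -0.7, -0.5]
opening: 0.0801
```

Emit:
move_arm(
  commands=[
    [[0.2,0,0,0],[0.2,0,0,0],[0,0,0,0],[0,0,0,0]],
  ],
)

```text
clock: 3.0
tool_pos: [0.5634, -0.2395, 0.0077]
orientation: [-120.1, 90.0, -16.3]
force: [0.3, -0.9, 0.4]
opening: 0.0802
```

Emit:
move_arm(
  commands=[
    [[0,0,0,0],[0,0,0,0],[0,0,0,0],[0,0,0,0],[0,0,0,0],[0,0,0,0],[0,0,0,0],[0,0,0,0]],
  ],
  jaw=1.5,
)

```text
clock: 3.8
tool_pos: [0.5633, -0.2395, 0.0076]
orientation: [55.1, 90.0, 158.9]
force: [0.2, -0.3, 0.5]
opening: 0.0256
```

Emit:
move_arm(
  commands=[
    [[0,0,0,0],[0,0,0,0],[0,0,0,0],[0,0,0,0]],
  ],
)

```text
clock: 4.2
tool_pos: [0.5634, -0.2395, 0.0075]
orientation: [67.1, 90.0, 170.9]
force: [0.4, 1.4, -0.2]
opening: 0.0251
```

Emit:
move_arm(
  commands=[
    [[-1,0,0,0],[-2.5,0,0,0],[-2.5,0,0,0],[-2.5,0,0,0],[-2.5,0,0,0],[-2.5,0,0,0],[-2.5,0,0,0],[-1,0,0,0]],
  ],
)

```text
clock: 5.0
tool_pos: [0.5644, -0.2399, 0.181]
orientation: [-117.0, 89.7, -13.2]
force: [-0.5, -0.7, -0.2]
opening: 0.0254
```

```bash
python3 - <<'E'
from h import *
print(get_obs()['opening'],tool().round(4), go([.5219,.1136,.175]))
E
python3 look.py w2.png
```

```text
0.025382426454459518 [[ 0.0043 -0.9711 -0.2388  0.5644]
 [-0.001  -0.2388  0.9711 -0.2399]
 [-1.     -0.0039 -0.002   0.181 ]
 [ 0.      0.      0.      1.    ]] [ 0.55 -4.31 35.34]
[ 0.5644 -0.2399  0.181 ]
[489.6 134.3] [472 118  37  33 899] [ 0.4565 -0.0567  0.012 ]
[609.3 227.6] [604 217  18  26 104] [0.5267 0.1576 0.012 ]
[314.9 246.8] [ 290  222   51   49 1988] [ 0.6454 -0.2208  0.012 ]
[264.  283.1] [260 259  11  49 319] [ 0.7155 -0.2754  0.012 ]
[366.1 283.3] [360 259  11  48 315] [ 0.6825 -0.1395  0.012 ]
[340.5 324.5] [ 179  315  300   17 3599] [ 0.758  -0.1551  0.012 ]
```

View pics/w2.png

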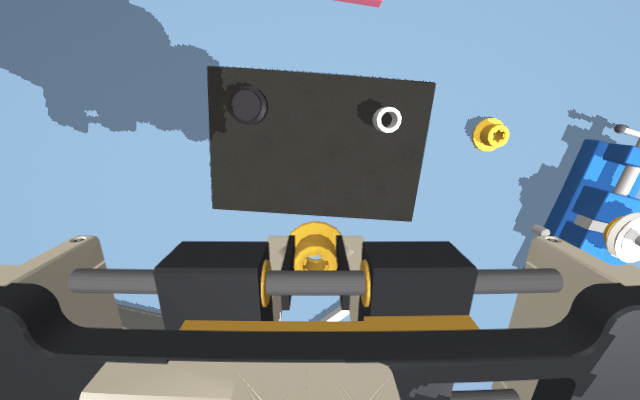

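The nut is in the fingers, with its flange around (316,245) and its toothed top at (316,265). It looks upright. The roller is at (630,237). I'll move to a point past the pin in +x, where the tip is in view.

Emit:
move_arm(
  commands=[
    [[0,-1.2,4.2,0],[0,-1.2,4.2,0],[0,-1.2,4.2,0],[0,-1.2,4.2,0],[0,-1.2,4.2,0],[0,-1.2,4.2,0],[0,-1.2,4.2,0],[0,-1.2,4.2,0]],
  ],
)

```text
clock: 5.85
tool_pos: [0.5756, 0.1113, 0.1765]
orientation: [92.0, 89.9, -164.2]
force: [0.9, -0.7, -0.8]
opening: 0.0255
```

Emit:
move_arm(
  commands=[
    [[0,0,0,0],[0,0,0,0],[0,0,0,0],[0,0,0,0]],
  ],
)

```text
clock: 6.25
tool_pos: [0.5762, 0.1085, 0.1772]
orientation: [103.1, 90.0, -153.2]
force: [-0.8, 0.6, -0.7]
opening: 0.0253
```

```bash
python3 look.py w3.png
python3 - <<'E'
from h import *
print(get_obs()['force'],tool().round(4))
p=np.load('w.npz')['p']; save('w3c.png',cv2.resize(p[90:290,190:450],(780,600),interpolation=cv2.INTER_CUBIC))
E
```

```text
[0.5762 0.1085 0.1772]
[198.2  46.1] [ 180   27   37   39 1093] [ 0.4567 -0.0484  0.012 ]
[314.9 246.8] [ 290  222   51   49 1975] [0.6544 0.1271 0.012 ]
[264.1 282.9] [260 259  11  48 315] [0.723  0.0731 0.012 ]
[366.1 283.4] [360 259  11  48 314] [0.6913 0.2073 0.012 ]
[340.6 324.5] [ 179  315  300   17 3600] [0.7652 0.1918 0.012 ]
[-0.36674469 -0.09644496 -1.30333537] [[-4.000e-04 -9.715e-01 -2.370e-01  5.763e-01]
 [-2.000e-04 -2.370e-01  9.715e-01  1.085e-01]
 [-1.000e+00  4.000e-04 -1.000e-04  1.774e-01]
 [ 0.000e+00  0.000e+00  0.000e+00  1.000e+00]]
```

View pics/w3c.png

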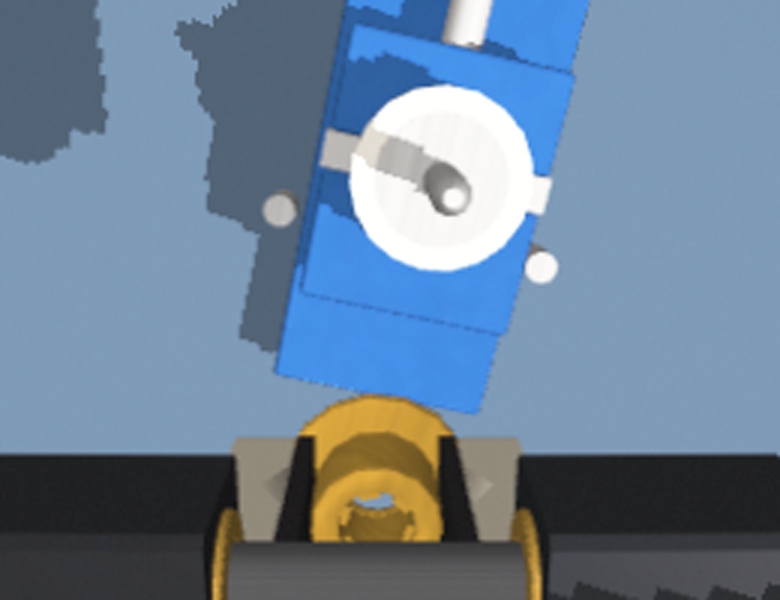

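The pin tip is at crop (453,198), which is full-frame (341,156). The held nut's flange near edge is at crop (377,396) and its collar-top near edge at crop (377,467).

Run:
```python
from h import *
f=np.load('w.npz'); T=f['T']
print('tip',plane('wrist',[[341,156]],.119,T), 'roller top? ',plane('wrist',[[190+442/3,90+177/3]],.077,T))
C=np.array(calibration('wrist')['tool_from_camera'])
o,d=ray('wrist',[[190+377/3,90+396/3],[190+377/3,90+467/3],[190+307/3,90+500/3.]],C)
for i,(x,r) in enumerate([(.0045,.020),(-.0175,.013)]):
    P=o+d[i]*(x-o[0])/d[i][0]; print(P, 'cy',P[1]-r)
```

```text
tip [[0.52226817 0.1159375  0.119     ]] roller top?  [[0.5214387 0.1161331 0.077    ]]
[0.0045     0.01659311 0.00010817] cy -0.0034068866026429993
[-1.75000000e-02  1.10020616e-02  4.60793876e-05] cy -0.0019979384365724235
```

Emit:
move_arm(
  commands=[
    [[1,0.3,0.5,0],[1,0.3,0.5,0],[1,0.3,0.5,0],[1,0.3,0.5,0],[0.7,0.3,0,0],[0,0,0,0],[0,0,0,0],[0,0,0,0]],
  ],
)

```text
clock: 7.1
tool_pos: [0.5576, 0.1256, 0.131]
orientation: [-83.9, 89.9, 19.9]
force: [-0.1, -0.3, -1.0]
opening: 0.0257
```

```bash
python3 look.py w4.png
python3 - <<'E'
from h import *
print(get_obs()['force'],tool().round(4))
p=np.load('w.npz')['p']; save('w4c.png',cv2.resize(p[170:290,240:400],(800,600),interpolation=cv2.INTER_CUBIC))
E
```

```text
[0.5576 0.1256 0.131 ]
[157.6  50.4] [ 134   29   46   45 1547] [ 0.4562 -0.048   0.012 ]
[314.9 246.9] [ 290  222   51   49 1968] [0.6138 0.139  0.012 ]
[264.1 283. ] [260 259  11  48 315] [0.6728 0.0927 0.012 ]
[366.1 283.4] [360 259  11  48 315] [0.6452 0.2078 0.012 ]
[340.5 324.5] [ 179  315  300   17 3603] [0.7088 0.1945 0.012 ]
[-0.7536434  -0.9231713  -1.18754154] [[ 9.000e-04 -9.712e-01 -2.384e-01  5.576e-01]
 [ 4.000e-04 -2.384e-01  9.712e-01  1.256e-01]
 [-1.000e+00 -9.000e-04  2.000e-04  1.310e-01]
 [ 0.000e+00  0.000e+00  0.000e+00  1.000e+00]]
```

View pics/w4c.png

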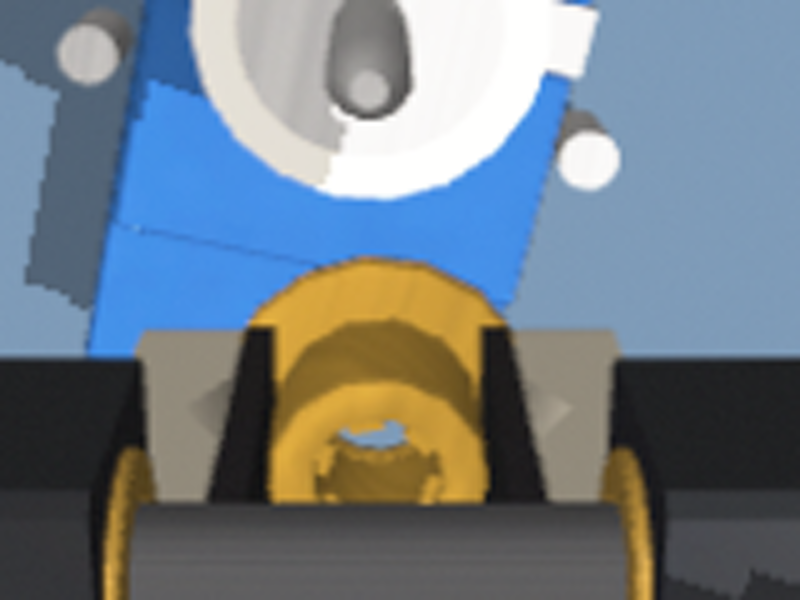

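The tip is at about (313.6,187.6), the nut's flange edge at about (315.3,221.0), and the collar-top near edge at about (315.3,245.6).

Run:
```python
from h import *
C=np.array(calibration('wrist')['tool_from_camera'])
def at(uv,x):
    o,d=ray('wrist',[uv],C); return o+d[0]*(x-o[0])/d[0][0]
print('tip',at([313.6,187.6],.012))
print('nut flange',at([315.3,221.],.0045)-[0,.02,0]); print('collar',at([315.3,245.6],-.0175)-[0,.013,0])
T=tool()
for t in ([.5219,.1137,.119],[.5223,.1159,.119]): print('tip from before, tool:',(np.linalg.inv(T)@np.r_[t,1])[:3])
```

```text
tip [ 0.012       0.03698499 -0.00117345]
nut flange [ 0.0045     -0.0027335  -0.00012195]
collar [-0.0175     -0.00195647 -0.00015893]
tip from before, tool: [ 0.01199826  0.03750125 -0.00304613]
tip from before, tool: [ 0.01199946  0.03658823 -0.00100496]
```

Emit:
move_arm(
  commands=[
    [[0,1,0,0],[0,1,0,0],[0,1,0,0],[0,0.6,-0.1,0],[0,0.25,0,0],[0,0,0,0],[0,0,0,0],[0,0,0,0]],
  ],
)

```text
clock: 7.95
tool_pos: [0.5203, 0.1155, 0.1305]
orientation: [-124.5, 90.0, -20.7]
force: [0.2, 1.2, -0.8]
opening: 0.0252
```

```bash
python3 look.py w5.png|head -1
python3 - <<'E'
from h import *
print(get_obs()['force'],tool()[:3,3].round(4))
p=np.load('w.npz')['p']; s=snapshot('side')[0]; t=snapshot('top')[0]
b=lambda im,x,y,w,h:cv2.resize(im[y:y+h,x:x+w],(400,300),interpolation=cv2.INTER_CUBIC)
save('c5.png',np.vstack([np.hstack([b(p,270,205,100,75),b(s,268,190,80,60)]),np.hstack([b(p,160,80,320,240),b(t,250,160,80,60)])]))
E
```

```text
[0.5203 0.1155 0.1305]
[ 0.39234093 -0.21081481 -1.47384645] [0.5202 0.1154 0.1305]
```

View pics/c5.png

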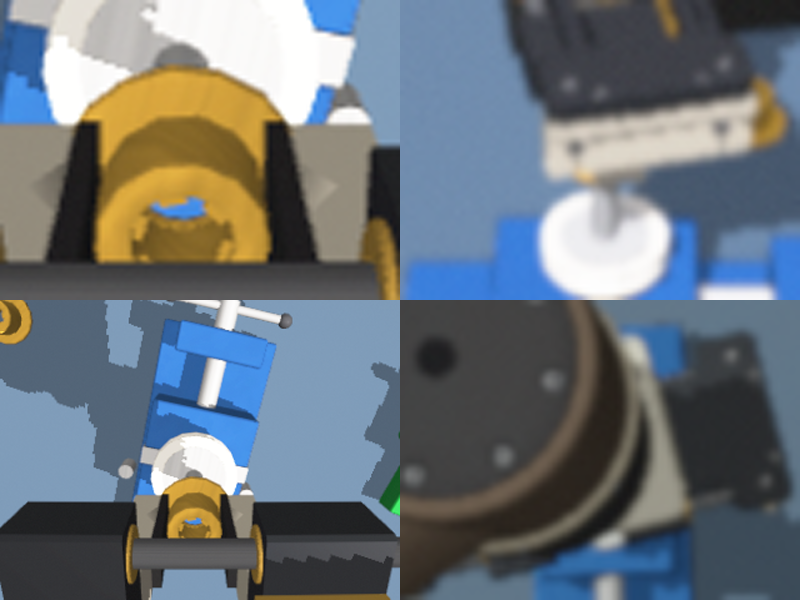

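The pin base shows directly behind the nut in line with it (crop 181,50), so the jaw-axis alignment is good. I'll start down gently.

Emit:
move_arm(
  commands=[
    [[0.2,0,0,0],[0.2,0,0,0],[0.2,0,0,0],[0.2,0,0,0],[0.2,0,0,0],[0,0,0,0]],
  ],
)

```text
clock: 8.7
tool_pos: [0.5198, 0.1153, 0.1202]
orientation: [101.2, 90.0, -155.0]
force: [-0.0, -0.2, -1.1]
opening: 0.0253
```

Emit:
move_arm(
  commands=[
    [[0.2,0,0,0],[0.2,0,0,0],[0.1,0,0,0],[0,0,0,0]],
  ],
)

```text
clock: 9.1
tool_pos: [0.5199, 0.1153, 0.1154]
orientation: [103.2, 90.0, -153.0]
force: [-0.2, -0.1, -0.5]
opening: 0.0254
```

Emit:
move_arm(
  commands=[
    [[0.2,0,0,0],[0.2,0,0,0],[0.2,0,0,0],[0.1,0,0,0],[0,0,0,0]],
  ],
)

```text
clock: 9.6
tool_pos: [0.5202, 0.1154, 0.1084]
orientation: [-95.3, 90.0, 8.5]
force: [1.9, -0.3, -2.9]
opening: 0.0254
```

Emit:
move_arm(
  commands=[
    [[0.2,0,0,0],[0.2,0,0,0],[0.2,0,0,0],[0.1,0,0,0],[0,0,0,0]],
  ],
)

```text
clock: 10.1
tool_pos: [0.5204, 0.1154, 0.102]
orientation: [-91.7, 89.9, 12.1]
force: [0.4, -1.2, 4.2]
opening: 0.0254
```

Emit:
move_arm(
  commands=[
    [[0.2,0,0,0],[0.2,0,0,0],[0.1,0,0,0],[0.1,0,0,0]],
  ],
)

```text
clock: 10.5
tool_pos: [0.5204, 0.1155, 0.0961]
orientation: [-91.7, 89.9, 12.1]
force: [-0.9, -0.5, 6.0]
opening: 0.0254
```

Emit:
move_arm(
  commands=[
    [[0.1,0,0,0],[0.1,0,0,0],[0.1,0,0,0],[0.1,0,0,0],[0,0,0,0]],
  ],
)

```text
clock: 11.0
tool_pos: [0.5204, 0.1155, 0.092]
orientation: [-90.5, 89.9, 13.3]
force: [-0.2, -1.6, 5.2]
opening: 0.0256
```

Emit:
move_arm(
  commands=[
    [[0.1,0,0,0],[0.1,0,0,0],[0.1,0,0,0],[0,0,0,0]],
  ],
)

```text
clock: 11.4
tool_pos: [0.5204, 0.1155, 0.0891]
orientation: [-87.9, 89.9, 15.9]
force: [0.1, 0.1, 4.4]
opening: 0.0253
```

Emit:
move_arm(
  commands=[
    [[0.03,0,0,0],[0.03,0,0,0],[0.03,0,0,0],[0,0,0,0]],
  ],
)

```text
clock: 11.8
tool_pos: [0.5204, 0.1155, 0.0883]
orientation: [-89.0, 89.9, 14.8]
force: [-1.2, -0.1, 6.2]
opening: 0.0255
```

Emit:
move_arm(
  commands=[
    [[0.03,0,0,0],[0.03,0,0,0],[0.03,0,0,0],[0,0,0,0]],
  ],
)

```text
clock: 12.2
tool_pos: [0.5204, 0.1155, 0.0874]
orientation: [-87.5, 89.9, 16.3]
force: [-1.4, 0.1, 6.3]
opening: 0.0255
```

Emit:
move_arm(
  commands=[
    [[0.03,0,0,0],[0.03,0,0,0],[0.03,0,0,0],[0,0,0,0]],
  ],
)

```text
clock: 12.6
tool_pos: [0.5204, 0.1155, 0.0865]
orientation: [-91.1, 89.9, 12.7]
force: [-0.2, -0.3, 6.2]
opening: 0.026
```

Emit:
move_arm(
  commands=[
    [[0.03,0,0,0],[0.03,0,0,0],[0.03,0,0,0],[0,0,0,0]],
  ],
)

```text
clock: 13.0
tool_pos: [0.5204, 0.1155, 0.0856]
orientation: [-89.6, 89.9, 14.2]
force: [-0.8, -0.6, 6.3]
opening: 0.0252
```

Emit:
move_arm(
  commands=[
    [[0.03,0,0,0],[0.03,0,0,0],[0.03,0,0,0],[0,0,0,0]],
  ],
)

```text
clock: 13.4
tool_pos: [0.5204, 0.1154, 0.0847]
orientation: [-90.6, 89.9, 13.2]
force: [-0.6, -1.2, 5.8]
opening: 0.0253
```

Emit:
move_arm(
  commands=[
    [[0.03,0,0,0],[0.03,0,0,0],[0.03,0,0,0],[0,0,0,0]],
  ],
)

```text
clock: 13.8
tool_pos: [0.5204, 0.1155, 0.0838]
orientation: [-88.8, 89.9, 15.0]
force: [-0.2, -0.8, 5.7]
opening: 0.0252
```

Emit:
move_arm(
  commands=[
    [[0.03,0,0,0],[0.03,0,0,0],[0.03,0,0,0],[0,0,0,0]],
  ],
)

```text
clock: 14.2
tool_pos: [0.5205, 0.1155, 0.0834]
orientation: [-91.3, 89.9, 12.6]
force: [-2.8, 0.3, 12.2]
opening: 0.0256
```

Contact: the force has jumped from 6 to 12 N and the descent has slowed. From here I'll use small steps.

Emit:
move_arm(
  commands=[
    [[0.03,0,0,0],[0,0,0,0]],
  ],
)

```text
clock: 14.4
tool_pos: [0.5205, 0.1155, 0.0833]
orientation: [-91.9, 89.9, 11.9]
force: [-2.3, -0.8, 13.2]
opening: 0.0252
```

Emit:
move_arm(
  commands=[
    [[0.03,0,0,0],[0.03,0,0,0],[0,0,0,0]],
  ],
)

```text
clock: 14.7
tool_pos: [0.5206, 0.1155, 0.0831]
orientation: [-92.6, 89.9, 11.3]
force: [-4.9, -0.3, 17.6]
opening: 0.0253
```

Emit:
move_arm(
  commands=[
    [[0.03,0,0,0],[0,0,0,0],[0,0,0,0]],
  ],
)

```text
clock: 15.0
tool_pos: [0.5206, 0.1155, 0.083]
orientation: [-93.1, 89.9, 10.8]
force: [-5.0, -0.9, 18.0]
opening: 0.0256
```

Emit:
move_arm(
  commands=[
    [[0.02,0,0,0],[0,0,0,0],[0,0,0,0]],
  ],
)

```text
clock: 15.3
tool_pos: [0.5206, 0.1155, 0.0829]
orientation: [-93.2, 89.9, 10.7]
force: [-5.5, -1.1, 20.0]
opening: 0.0256
```

Seated at about 20 N. I'll ease the push off before opening.

Emit:
move_arm(
  commands=[
    [[0,0,0,0],[-0.05,0,0,0],[-0.05,0,0,0],[-0.03,0,0,0],[0,0,0,0]],
  ],
)

```text
clock: 15.8
tool_pos: [0.5205, 0.1155, 0.0832]
orientation: [-89.5, 89.9, 14.3]
force: [-2.8, -0.3, 10.3]
opening: 0.0258
```

Emit:
move_arm(
  commands=[
    [[-0.05,0,0,0],[-0.05,0,0,0],[-0.01,0,0,0],[0,0,0,0]],
  ],
)

```text
clock: 16.2
tool_pos: [0.5204, 0.1155, 0.0834]
orientation: [-86.3, 90.0, 17.5]
force: [2.8, -1.9, 2.9]
opening: 0.0253
```

Emit:
move_arm(
  commands=[
    [[0,0,0,0],[0,0,0,0],[0,0,0,0],[0,0,0,0],[0,0,0,0],[0,0,0,0]],
  ],
  jaw=6.0,
)

```text
clock: 16.8
tool_pos: [0.5197, 0.1153, 0.083]
orientation: [96.0, 90.0, -160.2]
force: [-0.3, 0.1, 0.2]
opening: 0.0589
```

Run:
```python
from h import *
o=get_obs();print(o['force'],o['tool_pos'],o['opening'])
```

```text
[-0.31526796  0.08007933  0.19648362] [0.51968535 0.11525876 0.08302364] 0.05892634429406528
```

Emit:
move_arm(
  commands=[
    [[-1,0,0,0],[-2.5,0,0,0],[-3,0,0,0],[-3,0,0,0],[-2,-2,0,0],[0,-2,0,0],[0,-2,0,0],[0,0,0,0]],
  ],
)

```text
clock: 17.6
tool_pos: [0.58, 0.1301, 0.1988]
orientation: [-96.1, 89.9, 7.7]
force: [-0.6, -0.1, -0.8]
opening: 0.0603
```

Run:
```python
from h import *
o=get_obs();print(o['force'],o['tool_pos'])
T=camT('wrist')[1]; p,d=snapshot('wrist'); s=snapshot('side')[0]; X=deproj('wrist',d,T)
hsv=cv2.cvtColor(p,cv2.COLOR_RGB2HSV); m=cv2.inRange(hsv,(15,110,60),(32,255,255))
k,l,st,c=cv2.connectedComponentsWithStats(m)
for i in range(1,k):
    if st[i,4]>150: print(c[i].round(),st[i,4],np.percentile(X[l==i],[5,50,95],axis=0).round(4).tolist())
b=lambda im,x,y,w,h:cv2.resize(im[y:y+h,x:x+w],(400,300),interpolation=cv2.INTER_CUBIC)
save('c6.png',np.hstack([b(p,220,60,200,150),b(s,268,200,80,60)]))
```

```text
[-0.60044594 -0.05291508 -0.78837508] [0.57999409 0.13010111 0.19877545]
[188.  42.] 989 [[0.4404, -0.0618, 0.0024], [0.4568, -0.0467, 0.0094], [0.4717, -0.0353, 0.0222]]
[315. 138.] 1108 [[0.506, 0.0998, 0.0817], [0.5202, 0.1151, 0.0835], [0.5381, 0.1314, 0.1015]]
[210. 283.] 466 [[0.5535, 0.0887, 0.2742], [0.5573, 0.0902, 0.2827], [0.566, 0.0924, 0.286]]
[420. 283.] 482 [[0.5376, 0.1535, 0.274], [0.5419, 0.1546, 0.2826], [0.5502, 0.1566, 0.2862]]
[400. 324.] 3526 [[0.5431, 0.1085, 0.2889], [0.5507, 0.1515, 0.2923], [0.5612, 0.1826, 0.2972]]
```

View pics/c6.png

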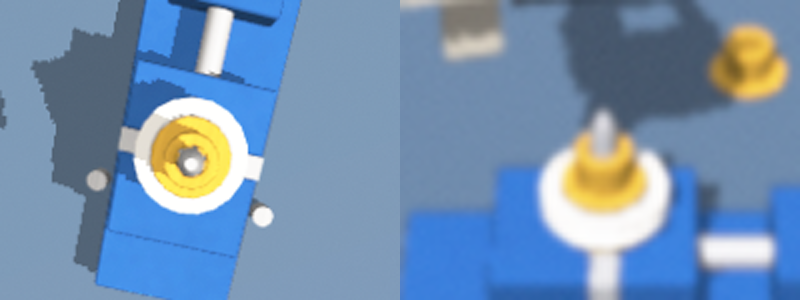

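The nut sits flange down on the roller, centred and upright in both views, with the pin tip showing through it. Its flange top is at about 0.083 m, so the underside is about 40 mm below the tip.

```bash
python3 -c "
from h import *
print(close_job())"
```

```text
the job is handed in; nothing more can be done
None
```

The push nut is on the steel pin in the blue vice, pressed down against the white roller and released. I handed the job in at about 18 s of the 51 s allowed; no verdict is reported.

- **Which nut:** I took the brass nut on the mat, 0.61 m from the base. The look-alike on the bare bench is only 0.46 m away.
- **Pressing:** The teeth dragged at about 6 N on the way down. The force rose sharply at TCP height 0.084 m, which puts the roller face about 24 mm above the jaws. I pushed until the wrist read 20 N, so by subtraction the roller carried about 13–14 N. I then eased the push off before opening the fingers.
- **Last checks:** The wrist and side views show the nut centred and upright on the roller. Its underside is about 40 mm below the pin tip. The wrist force is about zero and the gripper is well clear.
- **Not confirmed:**
  - I had no direct reading of the preload left on the roller after release.
  - While pressing, a sideways force of up to about 5 N built up; it was gone after release.
  - The two pin-tip measurements differed by about 2 mm. I used the wrist camera's, and the nut went over the tip with no more than about 2 N sideways.
  - I did not re-measure the other bench items, but the arm stayed clear of them throughout.

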